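Load a salvaged cell into the spring bay of the cell tester

TASK

Take the thickest of the three loose battery cells from the rack and load it into the empty bay of the cell tester: push the bay's spring slide back with the cell's flat end, lower the cell between slide and contact, down into its rests, and let the slide hold it there with the button end against the fixed contact. Then press the start key fully down once the cell is in and let it come up again. Leave the other cells where they are.

Things in the scene. Friction and masses are not known exactly. Their poses are not given: they have to be found in the camera images.
- cell: The cell to load: the thickest of the three on the rack, a blue-sleeved cylinder 32 mm in diameter, about 0.14 kg. The can is 68 mm long; a steel button 12 mm across stands 2 mm out of one end (70 mm over all). Origin at the middle of the can, on its axis; +x runs along the axis to the button end; the flat end is 34 mm from the origin in -x. It starts lying level.
- cell_button (a point): Centre of the outer face of the cell's button, 36 mm from the cell's origin along its +x.
- rack: Black plastic cell rack, fixed: plate 205 x 92 x 8 mm (x, y, z) with V rests, three cells side by side 66 mm apart along its x, lying along its y, button ends to +y; which cell lies where varies. Origin: centre of the underside. At least 36 mm is free beside each cell. The rests stand up to 21 mm over the bench, 18 to 26 mm from each cell's middle and within 15 mm of its axis.
- cell_mid: Another cell on the rack, 26 mm in diameter, 65 mm long; stays there. Origin mid-can, on the axis, +x towards its button.
- cell_slim: Another cell on the rack, 21 mm in diameter, 70 mm long; stays there. Origin mid-can, on the axis, +x towards its button.
- cell_in_test: A cell like the one to load, already held in the tester's other bay; stays there. Origin mid-can, on the axis.
- tester: Cell tester, fixed, on the bench: black case with two bays along its x. Origin on the bench; case from x = -80 to 110 mm, y = -90 to 90 mm. +x runs from the spring slides to the hood, a block from x = 69 mm on whose top is 46 mm up and which carries the fixed contacts. The grey deck is 24 mm up, lower beside the bays. The empty bay's axis lies at y = +42 mm, the occupied one's at y = -42 mm.
- bay_rest (a point): Where the origin (mid-can) of the 32 mm cell lies when loaded: on the empty bay's axis, x = 29, y = 42, z = 41 mm in the tester's frame, the cell's +x along the tester's +x. The cell then lies in two V rests (x = 10 to 18 and 46 to 54 mm, within 15 mm either side of the axis); for 25 mm on either side of the cell nothing stands higher than 24 mm above the bench.
- bay_contact (a point): Centre of the fixed brass contact's face in the empty bay, at x = 65, y = 42, z = 41 mm in the tester's frame; the loaded cell's button touches it. The contact reaches up to 45 mm above the bench.
- gate (a joint): Spring slide (light grey) of the empty bay, in m: 0 fully forward (58 mm from the fixed contact), growing as it is pushed back in the tester's -x, to 0.030 at most (88 mm). Its spring pushes with 3 N at 0 and 7.5 N at 0.030; a loaded cell holds it at 0.012.
- gate_face (a point): Point on the front face of that slide, on the bay's axis, 41 mm up; moves with it (tester x = 7 mm when fully forward). The slide's upright plate is 24 mm wide, 4 mm thick and stands from 20 to 62 mm above the bench, so a cell held just above the hood (underside over 46 mm up) still meets the plate and can push it back.
- start_key (a joint): Travel of the start key, in m: 0 up, 0.004 fully down. It springs back; fully down takes about 5 N.
- start_key_top (a point): Centre of the top of the start key, a grey key 20 x 24 mm on the deck between the two slides, at x = -50, y = 0 mm in the tester's frame, its top 30 mm above the bench (6 mm above the deck).
Not all that is in view belongs to the job. What is shaped like the cell but brown, purple or yellow is not meant.

How it is judged:
On the way, in this order (a step that is already met when the one before it is completed fails the run):
1. the thick cell lies in the empty bay, button on the fixed contact, held by the spring slide, let go by the robot (distance between cell_button and bay_contact below 0.006 m and angle between the x axis of cell and the x axis of tester, either way round below 0.08 rad and value of joint gate between 0.009 and 0.015 m and contact force between the fingers and cell below 0.2 N), for 0.2 s.
2. the start key is pressed fully down with the cell in the bay (distance between cell_button and bay_contact below 0.006 m and angle between the x axis of cell and the x axis of tester, either way round below 0.08 rad and value of joint gate between 0.009 and 0.015 m and value of joint start_key above 0.003 m), for 0.05 s.
At the end, for the whole second after the job is handed in: The thick cell lies at rest in the empty bay: its button within 6 mm of the centre of the fixed contact, its axis within 0.08 rad of the bay's, the spring slide against its flat end (slide at 9 to 15 mm); the start key, pressed at least 3 of its 4 mm after the cell was in, is up again (under 1 mm) (distance between cell_button and bay_contact below 0.006 m and angle between the x axis of cell and the x axis of tester, either way round below 0.08 rad and value of joint gate between 0.009 and 0.015 m and value of joint start_key below 0.001 m and linear speed of cell below 0.02 m/s); the robot touches nothing.
It fails at once if the 26 mm cell on the rack is moved by more than 15 mm (distance of cell_mid from where it was at the start of the episode above 0.015 m).
It fails at once if the 21 mm cell on the rack is moved by more than 15 mm (distance of cell_slim from where it was at the start of the episode above 0.015 m).
It fails at once if the cell in the other bay is moved by more than 15 mm (distance of cell_in_test from where it was at the start of the episode above 0.015 m).
It also fails if it takes over 48 s, if anything falls off the work surface, if the arm or the gripper's body presses on something with over 40 N, if the wrist force passes 120 N, or if a joint passes its speed limit or range.

ROBOT

A 6-joint arm with a two-finger parallel gripper is mounted at the origin on the work surface. World frame = base frame: x ahead of the robot, y to its left, z up, the work surface at z = 0. Lengths are in m, angles in rad, forces in N, time in s.
With the tool pointing down it reaches from about 0.35 to 0.975 m from the base axis. Payload 4.9 kg.
Tool frame: the origin (TCP) lies on the mounting face of the last link; the fingertips stand 173 mm ahead of it and the grasp point (between the pads) lies 155 mm ahead of it; z points along the fingers, y is the line along which they close (so a half turn about z gives the same grasp; the last joint's range is limited). The gripper opens to 85 mm and grips with 20 to 120 N. Pads are 22 mm wide; open, the fingers measure 114 mm over their backs; the gripper's body (76 mm by 85 mm) begins 54 mm behind the grasp point. The pads swing forward as they close: fully open they stand 13 mm farther back than shut.
Start: joints at [1.066, 0.053, 1.613, -0, 1.476, -0.119], TCP at [0.235, 0.579, 0.405] pointing down, gripper open.
Joint ranges: [-3.01, 3.01], [-1.01, 2.22], [0.06, 2.58], [-1.02, 4.17], [0.09, 2.62], [-3.14, 3.14]. Speed limits (rad/s): [2.57, 2.57, 3.14, 3.14, 3.14, 3.14].

INTERFACE

Orientations are given as a rotation vector (axis times angle).
In Python, from station import monitor, eyes, finish_job gives the robot as it stands. The module is installed in compiled form; this text tells all that it offers.
- The arm moves only by the tool step_arm, never from a script. Its argument "commands" is a list of rows, each a list of 3 entries, a list of its own where there are three numbers: the opening in per cent of the stroke, from 0 (shut) to 100 (fully open), then the shift along the tool's x, y, z in mm, then the turn about the tool's z in degrees. In form: [[hand, [x, y, z], yaw], ...]. A call has 1 to 12 rows; each row is the pose to reach, as a shift and turn from the pose commanded when the call began, along the tool's axes at that moment; what a row does not reach only later rows make up. A row lasts 1/8 s, in which the tool goes at most 62.5 mm and 10.7 degrees, less where a joint would pass 70% of its speed; a pose out of reach is approached as far as the arm can. A call with a gripper value outside its range is refused whole. The fingers move at their own pace and stop on an object; "squeeze" is the grip in N (left out, the last holds). Time passes only in rows, so rows that repeat a pose let the fingers close. It gives the time, the measured TCP pose, the force, the opening and the grip force at its end, in the units of the state.
- monitor.get_obs(): the state, without advancing time (a new reading comes with each control period).
- eyes.get_image(name): name is "scene" or "side" or "wrist"; returns the picture (384x512x3 uint8, red, green, blue); there is no depth.
- eyes.camera_info(name): a dict with "camera_matrix" (3x3 intrinsics, pixels), "extrinsics" (4x4, takes a point from camera to world coordinates). Camera axes: x right, y down, z forward; pixel columns grow to the right and rows downward; lengths in m; the calibration is good to about 2 mm. A picture is of the moment at which its call begins: read the wrist's pose just before it. camera_info takes no time and is no camera call; for the wrist camera it gives the pose at the moment of the call.
- finish_job(): hands the job in; it is judged then, once.
The state is a dict: "t": time; "q": joint angles; "dq": joint speeds; "effort": joint torques, N m; "tool_pos": TCP position; "tool_rot": TCP orientation; "contact_force": force on the tool from outside, world axes, zero at the start; "wrist_torque": the same for the moment, N m; "opening": finger opening in m; "grip_force": force on a finger pad.
Only numpy, scipy, OpenCV 4.12 (cv2) and the standard library are available. Lean on these libraries where they do the work, as an engineer would, in place of code of your own. Each camera call takes 0.05 s, during which the arm holds its last target. There are 200 camera calls.

## Working session

There is one attempt and no reset: what is moved stays moved. The work goes in short steps, Python scripts to look and compute and a tool call to move; the robot and the scene stay as the last step left them, time stands still between calls to the robot, and variables do not carry over. Pictures are saved under pics/ and viewed, at most 10 in all, crops included, and the job is handed in when it is done.

Besides the shell and the picture viewer there is one more tool, called after "Call:" by a JSON object that holds its "op" and its "data", one argument or row to a line. step_arm: Moves the arm, as the interface text tells. Its arguments: {"type":"object","properties":{"commands":{"type":"array"},"squeeze":{"type":"number"}},"required":["commands"]}

```bash
mkdir -p pics; cat > h.py <<'E'
import numpy as np,cv2
from station import monitor,eyes
from scipy.spatial.transform import Rotation as R
def snap(n,f):
    im=eyes.get_image(n); cv2.imwrite('pics/'+f,im[:,:,::-1]); return im
def ray(ci,u,v,z):
    K=np.array(ci["camera_matrix"]);E=np.array(ci["extrinsics"])
    d=E[:3,:3]@np.linalg.inv(K)@[u,v,1]; o=E[:3,3]
    return o+d*(z-o[2])/d[2]
def proj(ci,p):
    K=np.array(ci["camera_matrix"]);E=np.array(ci["extrinsics"])
    c=K@(E[:3,:3].T@(np.array(p)-E[:3,3])); return c[:2]/c[2]
E
python3 - <<'E'
from h import *
o=monitor.get_obs();print(o)
a=[snap(n,n+'0.png') for n in('scene','side','wrist')]
for n in('scene','side','wrist'):print(n,eyes.camera_info(n))
E
```

```text
{'t': 0.0, 'q': array([ 1.06600380e+00,  5.33591483e-02,  1.61433344e+00,  1.41023147e-05,
        1.47600249e+00, -1.19009842e-01]), 'dq': array([-0.00075455,  0.00070076,  0.00225815, -0.00057157,  0.00075886,
       -0.00189742]), 'effort': array([-1.28703359e-03, -3.93697321e+01, -3.70162833e+01, -3.27563002e-04,
        7.17864779e-03,  2.07485527e-06]), 'tool_pos': array([0.23504599, 0.57881796, 0.40343766]), 'tool_rot': array([-0.60211073, -3.08268065,  0.00313572]), 'contact_force': array([ 0.73533975, -0.02931989,  0.2031486 ]), 'wrist_torque': array([-0.02837816,  0.00764247,  0.00090839]), 'grip_force': 0.0, 'opening': 0.08569940678158587}
scene {'camera_matrix': array([[415.18856361,   0.        , 247.2873656 ],
       [  0.        , 415.18856361, 191.47616646],
       [  0.        ,   0.        ,   1.        ]]), 'extrinsics': array([[ 0.64066668,  0.60445489, -0.47347702,  0.94701084],
       [ 0.76774357, -0.49565615,  0.40607239, -0.41428662],
       [ 0.01077065, -0.62366599, -0.78161674,  0.75438367],
       [ 0.        ,  0.        ,  0.        ,  1.        ]])}
si
[... 174 characters left out ...]
, 'extrinsics': array([[ 0.91611217, -0.2139277 ,  0.33907732,  0.20986224],
       [-0.40007301, -0.43278054,  0.80786298, -0.82189838],
       [-0.02607821, -0.87574879, -0.48206222,  0.535576  ],
       [ 0.        ,  0.        ,  0.        ,  1.        ]])}
wrist {'camera_matrix': array([[276.1560026 ,   0.        , 253.54186232],
       [  0.        , 276.1560026 , 188.81736616],
       [  0.        ,   0.        ,   1.        ]]), 'extrinsics': array([[ 0.37414624,  0.88534939,  0.27599105,  0.16505726],
       [ 0.92736807, -0.35663153, -0.11314775,  0.60749478],
       [-0.00174819,  0.29827909, -0.9544771 ,  0.37275463],
       [ 0.        ,  0.        ,  0.        ,  1.        ]])}
```

View pics/scene0.png

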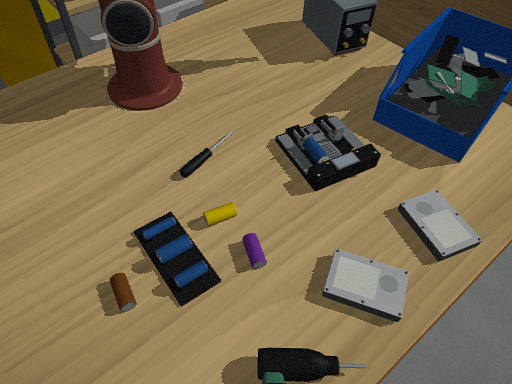

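View pics/wrist0.png

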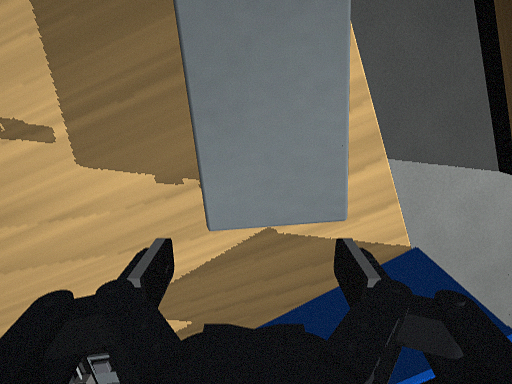

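The scene shows the rack near (177,257) with three blue cells at about (159,228), (174,249) and (190,274). The tester is near (328,150), with its occupied bay at (316,149). The lookalikes are brown (122,292), purple (254,250) and yellow (220,213). Next, one enlarged crop of rack and tester.

```bash
python3 - <<'E'
import cv2,numpy as np
im=cv2.imread('pics/scene0.png')
a=cv2.resize(im[205:310,128:228],None,fx=4,fy=5.6,interpolation=3)
a=cv2.resize(im[205:310,125:225],(400,420),interpolation=3)
b=cv2.resize(im[105:195,270:390],(400,300),interpolation=3)
c=np.zeros((420,800,3),np.uint8);c[:,:400]=a;c[:300,400:]=b
cv2.imwrite('pics/c1.png',c)
E
```

```text
(no output)
```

View pics/c1.png

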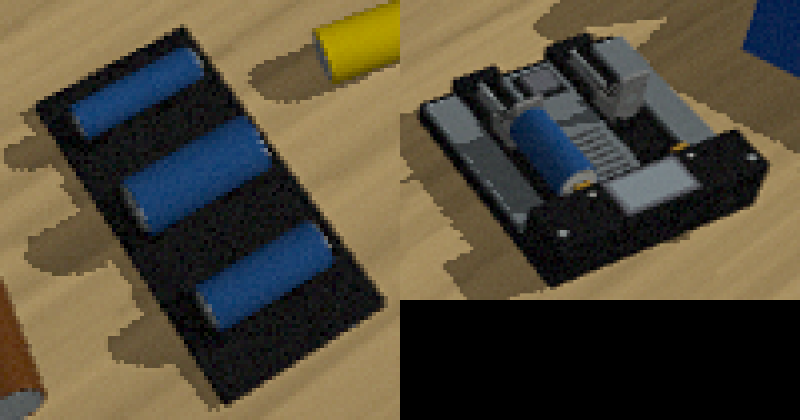

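```bash
python3 - <<'E'
from h import *
ci=eyes.camera_info('scene')
A=lambda x,y,z:ray(ci,125+x/4,205+y/4,z).round(4)
B=lambda x,y,z:ray(ci,270+(x-400)*.3,105+y*.3,z).round(4)
print('rack',[A(*p,.008) for p in[(185,28),(37,105),(222,402),(385,302)]])
print('cells',[(A(*p,z)) for p,z in[((72,118),.02),((195,62),.02),((135,200),.026),((260,148),.026),((205,305),.024),((325,245),.024)]])
print('contacts',B(592,195,.043),B(682,147,.043))
print('hood',B(553,285,0),B(527,208,.046),B(745,133,.046),B(770,160,.046),B(420,105,.024))
print(R.from_rotvec(monitor.get_obs()['tool_rot']).as_matrix().round(3))
E
```

```text
rack [array([ 0.4329, -0.1934,  0.008 ]), array([ 0.4254, -0.2821,  0.008 ]), array([ 0.626 , -0.2998,  0.008 ]), array([ 0.6341, -0.2092,  0.008 ])]
cells [array([ 0.4524, -0.2743,  0.02  ]), array([ 0.4634, -0.2052,  0.02  ]), array([ 0.5183, -0.2764,  0.026 ]), array([ 0.5329, -0.2109,  0.026 ]), array([ 0.5872, -0.281 ,  0.024 ]), array([ 0.5978, -0.2177,  0.024 ])]
contacts [0.5706 0.1529 0.043 ] [0.5794 0.2373 0.043 ]
hood [0.5894 0.1034 0.    ] [0.5521 0.1069 0.046 ] [0.6005 0.2808 0.046 ] [0.6292 0.2734 0.046 ] [0.4144 0.1346 0.024 ]
[[-0.926  0.376 -0.001]
 [ 0.376  0.926 -0.001]
 [ 0.    -0.002 -1.   ]]
```

The middle cell at about (174,249) is clearly the thickest. The tester's empty bay is the one further right. I'll move above the rack first.

```bash
cat >> h.py <<'E'
def go(x,y,z,ang):
    "tool shift mm and yaw deg from the current pose to TCP x,y,z with tool x at world angle ang deg"
    o=monitor.get_obs();M=R.from_rotvec(o['tool_rot']).as_matrix()
    a=np.degrees(np.arctan2(M[1,0],M[0,0]))
    print('t',o['t'],'pos',o['tool_pos'].round(4),'ang',a.round(2),'shift',(1000*M.T@(np.array([x,y,z])-o['tool_pos'])).round(1),'yaw',((a-ang+180)%360-180).round(1))
E
python3 -c "
from h import *
go(.526,-.244,.33,85)"
```

```text
t 0.15 pos [0.2351 0.5789 0.4037] ang 157.89 shift [-579.2 -652.8   74.7] yaw 72.9
```

Call:
{"op": "step_arm", "data": {
  "commands": [
    [100, [-579, -653, 75], 73],
    [100, [-579, -653, 75], 73],
    [100, [-579, -653, 75], 73],
    [100, [-579, -653, 75], 73],
    [100, [-579, -653, 75], 73],
    [100, [-579, -653, 75], 73],
    [100, [-579, -653, 75], 73],
    [100, [-579, -653, 75], 73],
    [100, [-579, -653, 75], 73],
    [100, [-579, -653, 75], 73],
    [100, [-579, -653, 75], 73],
    [100, [-579, -653, 75], 73]
  ]
}}

```text
t: 1.65
tool_pos: [0.4842, -0.1277, 0.3403]
tool_rot: [2.319, 2.119, 0.001]
contact_force: [0.9, -0.2, 0.7]
opening: 0.0851
grip_force: 0.0
```

```bash
python3 -c "
from h import *
go(.526,-.244,.33,85)"
```

```text
t 1.65 pos [ 0.4842 -0.1277  0.3403] ang 84.86 shift [-112.1   52.    10.3] yaw -0.1
```

Call:
{"op": "step_arm", "data": {
  "commands": [
    [100, [-112, 52, 10], 0],
    [100, [-112, 52, 10], 0],
    [100, [-112, 52, 10], 0],
    [100, [-112, 52, 10], 0],
    [100, [-112, 52, 10], 0]
  ]
}}

```text
t: 2.28
tool_pos: [0.5257, -0.2405, 0.3306]
tool_rot: [-2.317, -2.122, -0.0]
contact_force: [-0.3, 0.6, 0.1]
opening: 0.0855
grip_force: 0.0
```

```bash
python3 - <<'E'
from h import *
go(.526,-.244,.33,85)
import json
ci=eyes.camera_info('wrist');snap('wrist','w1.png')
np.savez('w1.npz',**ci)
im=cv2.imread('pics/w1.png');cv2.imwrite('pics/w1b.png',cv2.resize(im,(800,600),interpolation=3))
E
```

```text
t 2.275 pos [ 0.5257 -0.2405  0.3306] ang 84.97 shift [-3.5  0.6  0.6] yaw -0.0
```

View pics/w1b.png

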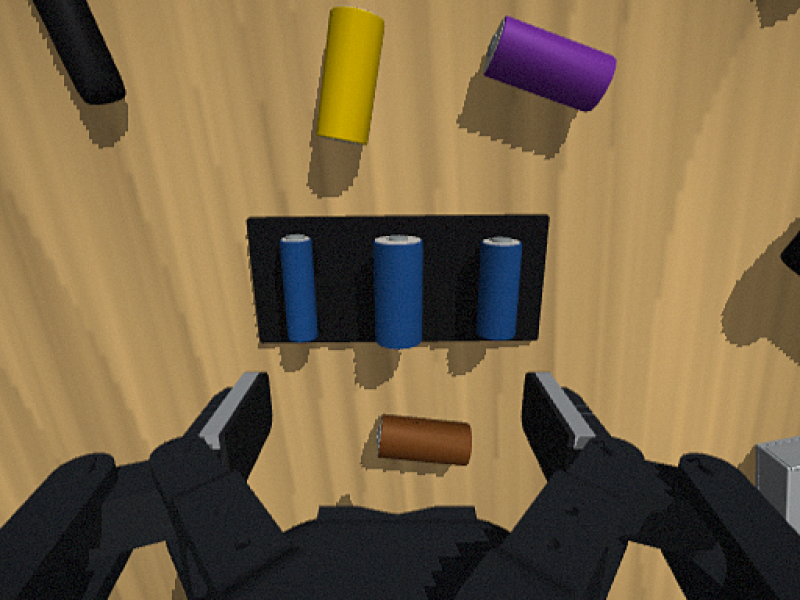

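The middle cell, from about (398,237) to (399,347), is the thickest of the three, and its button is on the far side. The gripper is well aligned with it.

```bash
python3 - <<'E'
from h import *
ci=np.load('w1.npz')
P=lambda u,v,z:ray(ci,u*.64,v*.64,z)
for z in(.026,.029,.032):
    # top rim of can front end (height z+.016), bottom rim of flat end seen: silhouette at axis+... 
    f=P(398,241,z+.016); b=P(399,347,z) ; 
    L=P(374,290,z);Rr=P(423,290,z); btn=P(398.5,240,z+.006)
    print(z,f.round(4),b.round(4),'len',np.linalg.norm((f-b)[:2]).round(4),'wid',np.linalg.norm(L-Rr).round(4),((L+Rr)/2).round(4),btn.round(4))
print('rack',[P(*p,.008).round(4) for p in[(248,217),(548,215),(539,341),(260,342)]])
print(ci['extrinsics'][:3,3])
E
```

```text
0.026 [ 0.5302 -0.211   0.042 ] [ 0.5245 -0.2874  0.026 ] len 0.0766 wid 0.0324 [ 0.5276 -0.2464  0.026 ] [ 0.5305 -0.2122  0.032 ]
0.029 [ 0.5302 -0.2104  0.045 ] [ 0.5246 -0.286   0.029 ] len 0.0758 wid 0.0321 [ 0.5277 -0.2456  0.029 ] [ 0.5305 -0.2116  0.035 ]
0.032 [ 0.5302 -0.2099  0.048 ] [ 0.5247 -0.2847  0.032 ] len 0.075 wid 0.0317 [ 0.5277 -0.2447  0.032 ] [ 0.5305 -0.2111  0.038 ]
rack [array([ 0.4311, -0.1923,  0.008 ]), array([ 0.6314, -0.2082,  0.008 ]), array([ 0.6266, -0.2995,  0.008 ]), array([ 0.4229, -0.2827,  0.008 ])]
[ 0.53259433 -0.16484612  0.29964623]
```

```bash
python3 -c "
from h import *
go(.528,-.244,.186,85.4)"
```

```text
t 2.325 pos [ 0.5258 -0.2404  0.3308] ang 84.99 shift [ -3.3   2.5 144.8] yaw -0.4
```

Call:
{"op": "step_arm", "data": {
  "commands": [
    [65, [-3, 2.5, 40], -0.4],
    [65, [-3, 2.5, 80], -0.4],
    [65, [-3, 2.5, 100], -0.4],
    [65, [-3, 2.5, 120], -0.4],
    [65, [-3, 2.5, 135], -0.4],
    [65, [-3, 2.5, 145], -0.4],
    [65, [-3, 2.5, 145], -0.4],
    [65, [-3, 2.5, 145], -0.4]
  ]
}}

```text
t: 3.32
tool_pos: [0.5285, -0.2452, 0.1863]
tool_rot: [2.31, 2.127, 0.001]
contact_force: [-0.3, 0.1, -0.4]
opening: 0.0555
grip_force: 0.0
```

Call:
{"op": "step_arm", "data": {
  "commands": [
    [25, [0, 0, 0], 0],
    [25, [0, 0, 0], 0],
    [25, [0, 0, 0], 0],
    [25, [0, 0, 0], 0],
    [25, [0, 0, 0], 0],
    [25, [0, 0, 0], 0]
  ],
  "squeeze": 40
}}

```text
t: 4.08
tool_pos: [0.5272, -0.2451, 0.1864]
tool_rot: [-2.307, -2.127, 0.005]
contact_force: [-8.5, 1.5, 9.3]
opening: 0.0307
grip_force: 39.1
```

Call:
{"op": "step_arm", "data": {
  "commands": [
    [20, [0, 0, -30], 0],
    [20, [0, 0, -80], 0],
    [20, [0, 0, -140], 0],
    [20, [0, 0, -140], 0]
  ]
}}

```text
t: 4.58
tool_pos: [0.5298, -0.2459, 0.333]
tool_rot: [2.301, 2.12, 0.005]
contact_force: [0.7, -0.7, -1.8]
opening: 0.0308
grip_force: 40.3
```

```bash
python3 -c "
from h import *
o=monitor.get_obs();print(o['opening'],o['grip_force'],o['contact_force'])
go(.53,.242,.33,-6)"
```

```text
0.030820380687252544 40.29572010040283 [ 0.66696263 -0.65419895 -1.77157915]
t 4.575 pos [ 0.5298 -0.2459  0.333 ] ang 85.3 shift [ 4.863e+02 -3.980e+01 -4.000e-01] yaw 91.3
```

Call:
{"op": "step_arm", "data": {
  "commands": [
    [20, [50, -40, 0], 10],
    [20, [110, -40, 0], 20],
    [20, [170, -40, 0], 30],
    [20, [230, -40, 0], 40],
    [20, [290, -40, 0], 50],
    [20, [350, -40, 0], 60],
    [20, [410, -40, 0], 70],
    [20, [460, -40, 0], 80],
    [20, [486, -40, 0], 90],
    [20, [486, -40, 0], 91.3],
    [20, [486, -40, 0], 91.3],
    [20, [486, -40, 0], 91.3]
  ]
}}

```text
t: 6.08
tool_pos: [0.5279, 0.2423, 0.3246]
tool_rot: [3.137, -0.164, -0.002]
contact_force: [-0.2, -0.6, -1.4]
opening: 0.0308
grip_force: 40.3
```

```bash
python3 - <<'E'
from h import *
go(.53,.242,.33,-6)
ci=eyes.camera_info('wrist');snap('wrist','w2.png')
np.savez('w2.npz',**ci)
im=cv2.imread('pics/w2.png');cv2.imwrite('pics/w2b.png',cv2.resize(im,(800,600),interpolation=3))
for p in[(.5794,.2373,.043),(.5706,.1529,.043)]:print(proj(ci,p)/.64)
E
```

```text
t 6.075 pos [0.5279 0.2423 0.3246] ang -5.99 shift [ 2.1  0.1 -5.4] yaw 0.0
[395.04486    205.62090212]
[543.51835722 205.85073969]
```

View pics/w2b.png

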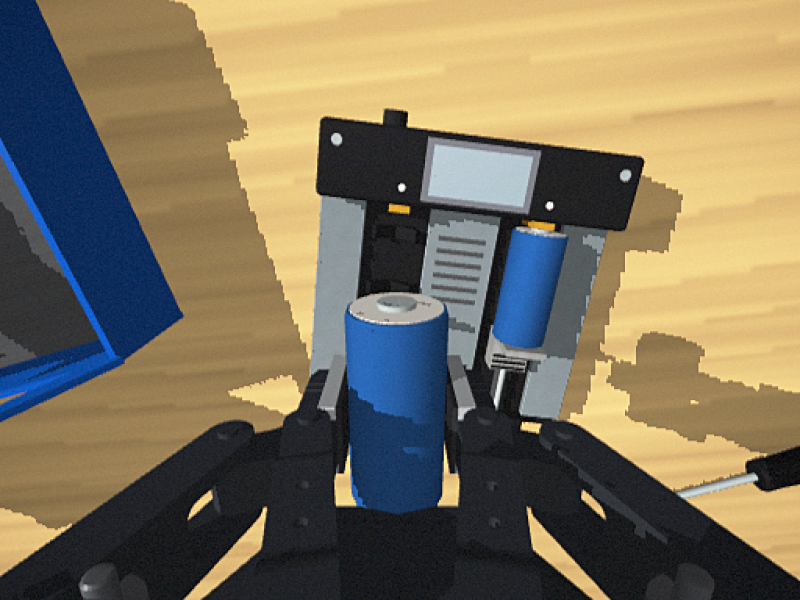

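```bash
python3 - <<'E'
from h import *
ci=np.load('w2.npz')
P=lambda u,v,z:ray(ci,u*.64,v*.64,z).round(4)
an=lambda a,b:np.degrees(np.arctan2(*(a-b)[[1,0]])).round(2)
a,b,c,d=[P(*p,.046) for p in[(322,118),(643,157),(318,193),(630,230)]]
print('hood',a,b,c,d,an(a,b),an(c,d),np.linalg.norm(a-b),np.linalg.norm(c-d))
e,f=P(400,210,.045),P(541.5,226,.045);print('cont',e,f,an(e,f),np.linalg.norm(e-f))
p,q=P(402,187,.046),P(550,205,.046);print('dots',p,q,an(p,q))
M=ci['extrinsics'];o=monitor.get_obs();T=R.from_rotvec(o['tool_rot']).as_matrix()
# button centre in tool frame, at axis depth
for dz in(.157,):
    z=o['tool_pos'][2]-dz; B=P(397,299,z+.0); print('btn',B,(T.T@(B-o['tool_pos'])).round(4))
    l,r=P(345,330,z),P(447,330,z);print((T.T@(l-o['tool_pos'])).round(4),(T.T@(r-o['tool_pos'])).round(4))
# key: occupied cell axis
g,h=P(539,232,.057),P(522,345,.057);print('cell',g,h,an(g,h),np.linalg.norm(g-h))
E
```

```text
hood [0.6293 0.2713 0.046 ] [0.5918 0.0997 0.046 ] [0.591  0.2794 0.046 ] [0.5522 0.1045 0.046 ] 77.67 77.49 0.17564967976059617 0.17915203040992864
cont [0.5769 0.2347 0.045 ] [0.5595 0.1547 0.045 ] 77.73 0.08187038536613833
dots [0.5894 0.2324 0.046 ] [0.5711 0.1502 0.046 ] 77.45
btn [0.5634 0.2382 0.1679] [0.0357 0.0002 0.1569]
[ 0.0256 -0.016   0.1569] [0.0256 0.0158 0.157 ]
cell [0.5585 0.1599 0.057 ] [0.4918 0.1703 0.057 ] -8.86 0.06750592566582579
```

```bash
python3 -c "
from h import *
go(.513,.248,.25,-12.4)"
```

```text
t 6.125 pos [0.528  0.2422 0.3249] ang -6.01 shift [-15.5  -4.3  74.9] yaw 6.4
```

Call:
{"op": "step_arm", "data": {
  "commands": [
    [20, [-15, -4, 30], 6.4],
    [20, [-15, -4, 60], 6.4],
    [20, [-15, -4, 75], 6.4],
    [20, [-15, -4, 75], 6.4],
    [20, [-15, -4, 75], 6.4]
  ]
}}

```text
t: 6.75
tool_pos: [0.5144, 0.2483, 0.2519]
tool_rot: [-3.122, 0.34, -0.003]
contact_force: [-0.2, 0.4, -0.9]
opening: 0.0308
grip_force: 40.3
```

```bash
python3 - <<'E'
from h import *
go(.513,.248,.25,-12.4)
ci=eyes.camera_info('wrist');snap('wrist','w3.png')
np.savez('w3.npz',**ci)
im=cv2.imread('pics/w3.png');cv2.imwrite('pics/w3b.png',cv2.resize(im,(800,600),interpolation=3))
E
```

```text
t 6.75 pos [0.5144 0.2483 0.2519] ang -12.42 shift [-1.3  0.6  1.9] yaw -0.0
```

View pics/w3b.png

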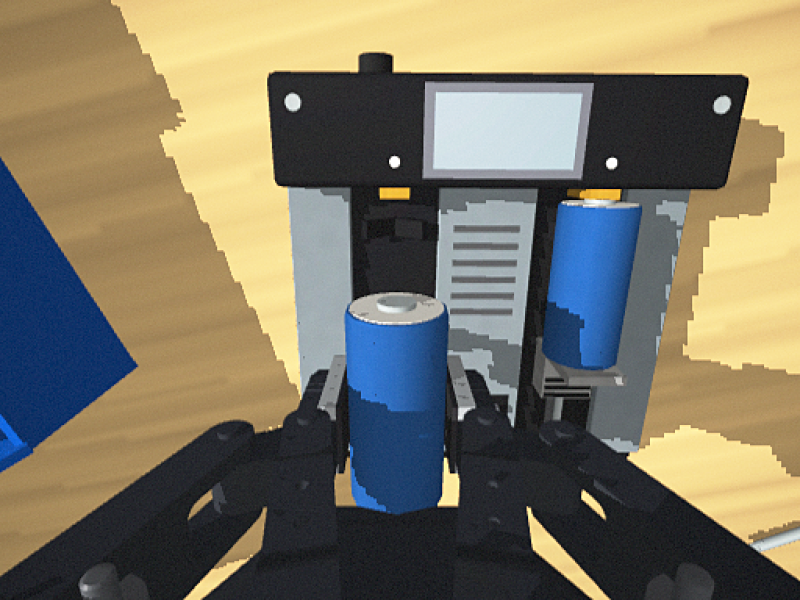

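```bash
python3 - <<'E'
from h import *
ci=np.load('w3.npz')
P=lambda u,v,z:ray(ci,u*.64,v*.64,z)
an=lambda a,b:np.degrees(np.arctan2(*(a-b)[[1,0]])).round(2)
a,b,c,d=[P(*p,.046) for p in[(270,72),(747,76),(274,185),(727,187)]]
print('hood',an(a,b),an(c,d),np.linalg.norm(a-b),np.linalg.norm(c-d),((c+d)/2).round(4))
e,f=P(395,199,.045),P(601,200,.045);print('cont',e.round(4),f.round(4),an(e,f),np.linalg.norm(e-f))
p,q=P(395,162,.046),P(612,163,.046);print('dots',an(p,q),np.linalg.norm(p-q))
th=np.radians(-12.7);x=np.array([np.cos(th),np.sin(th),0]);y=np.array([-x[1],x[0],0])
for m in ((c+d)/2-.004*x+.042*y,e):print('contact',m.round(4),'rest',(m-.036*x).round(4))
o=monitor.get_obs();T=R.from_rotvec(o['tool_rot']).as_matrix()
B=P(397,301,o['tool_pos'][2]-.157);print('btn',(T.T@(B-o['tool_pos'])).round(4))
E
```

```text
hood 77.27 77.47 0.17496596808494452 0.17839350872555682 [0.5714 0.194  0.046 ]
cont [0.5753 0.2357 0.045 ] [0.5574 0.1553 0.045 ] 77.44 0.08232338525719489
dots 77.46 0.08415149177886054
contact [0.5768 0.2358 0.046 ] rest [0.5416 0.2437 0.046 ]
contact [0.5753 0.2357 0.045 ] rest [0.5402 0.2436 0.045 ]
btn [0.0351 0.0004 0.1571]
```

```bash
python3 -c "
from h import *
go(.5593,.2391,.223,-12.6)"
```

```text
t 6.8 pos [0.5145 0.2484 0.2522] ang -12.42 shift [45.7 -0.6 29.3] yaw 0.2
```

Call:
{"op": "step_arm", "data": {
  "commands": [
    [20, [25, -0.6, 0], 0.2],
    [20, [45.7, -0.6, 0], 0.2],
    [20, [45.7, -0.6, 0], 0.2],
    [20, [45.7, -0.6, 15], 0.2],
    [20, [45.7, -0.6, 25], 0.2],
    [20, [45.7, -0.6, 29], 0.2],
    [20, [45.7, -0.6, 29], 0.2],
    [20, [45.7, -0.6, 29], 0.2]
  ]
}}

```text
t: 7.8
tool_pos: [0.5585, 0.2392, 0.2218]
tool_rot: [-3.122, 0.345, -0.001]
contact_force: [0.2, -1.3, -1.8]
opening: 0.031
grip_force: 40.3
```

```bash
python3 -c "
from h import *
go(.5593,.2391,.223,-12.6)
go(.5412-.0034,.2431+.0008,.223,-12.6)"
```

```text
t 7.8 pos [0.5585 0.2392 0.2218] ang -12.6 shift [ 0.8 -0.1 -1.2] yaw 0.0
t 7.8 pos [0.5585 0.2392 0.2218] ang -12.6 shift [-21.2  -0.1  -1.2] yaw 0.0
```

Call:
{"op": "step_arm", "data": {
  "commands": [
    [20, [-4, 0, -1], 0],
    [20, [-8, 0, -1], 0],
    [20, [-12, 0, -1], 0],
    [20, [-16, 0, -1], 0],
    [20, [-21, 0, -1], 0],
    [20, [-21, 0, -1], 0],
    [20, [-21, 0, -1], 0]
  ]
}}

```text
t: 8.68
tool_pos: [0.5383, 0.2437, 0.2231]
tool_rot: [-3.122, 0.345, -0.003]
contact_force: [4.8, -0.8, 0.5]
opening: 0.031
grip_force: 40.4
```

```bash
python3 - <<'E'
from h import *
go(.5412-.0034,.2431+.0008,.198,-12.6)
print(monitor.get_obs()['contact_force'])
snap('scene','s2.png');snap('side','d2.png')
a=cv2.imread('pics/scene0.png')
ci=eyes.camera_info('scene');cj=eyes.camera_info('side')
def crop(f,ci):
    im=cv2.imread('pics/'+f);u,v=proj(ci,[.545,.24,.06]).astype(int)
    return cv2.resize(im[max(v-40,0):v+40,u-40:u+40],(400,400),interpolation=3)
cv2.imwrite('pics/c2.png',np.hstack([crop('s2.png',ci),crop('d2.png',cj)]))
E
```

```text
t 8.675 pos [0.5383 0.2437 0.2231] ang -12.6 shift [-0.6 -0.1 25.1] yaw -0.0
[ 4.7837344  -0.79489808  0.5239589 ]
```

View pics/c2.png

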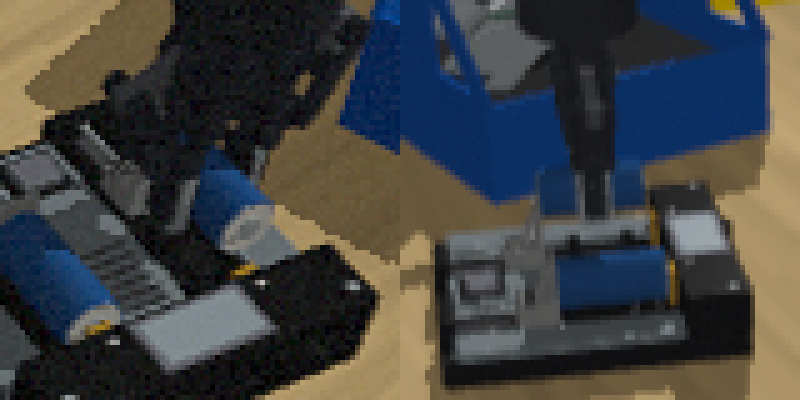

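The force, about 4.8 N, shows the slide is pushed back, and the cell is held in line above the bay. I'll lower it in steps.

Call:
{"op": "step_arm", "data": {
  "commands": [
    [20, [-1.5, 0, 0], 0],
    [20, [-1.5, 0, 5], 0],
    [20, [-1.5, 0, 10], 0],
    [20, [-1.5, 0, 14], 0],
    [20, [-1.5, 0, 18], 0],
    [20, [-1.5, 0, 20], 0],
    [20, [-1.5, 0, 20], 0]
  ]
}}

```text
t: 9.65
tool_pos: [0.537, 0.244, 0.2029]
tool_rot: [-3.122, 0.345, -0.003]
contact_force: [4.9, -1.1, 0.2]
opening: 0.0308
grip_force: 40.5
```

Call:
{"op": "step_arm", "data": {
  "commands": [
    [20, [0, 0, 2], 0],
    [20, [0, 0, 4], 0],
    [20, [0, 0, 5], 0],
    [20, [0, 0, 5], 0]
  ]
}}

```text
t: 10.15
tool_pos: [0.5371, 0.244, 0.1981]
tool_rot: [-3.122, 0.345, -0.003]
contact_force: [4.7, -0.3, 0.4]
opening: 0.0308
grip_force: 40.5
```

Call:
{"op": "step_arm", "data": {
  "commands": [
    [20, [0, 0, 1], 0],
    [20, [0, 0, 1.5], 0],
    [20, [0, 0, 1.5], 0]
  ]
}}

```text
t: 10.52
tool_pos: [0.5372, 0.244, 0.197]
tool_rot: [-3.122, 0.345, -0.003]
contact_force: [5.0, -1.4, 3.8]
opening: 0.0307
grip_force: 41.0
```

Call:
{"op": "step_arm", "data": {
  "commands": [
    [20, [1, 0, 0], 0],
    [20, [2, 0, 0], 0],
    [20, [3, 0, 0], 0],
    [20, [3, 0, 0], 0]
  ]
}}

```text
t: 11.02
tool_pos: [0.5393, 0.2437, 0.197]
tool_rot: [-3.122, 0.345, 0.002]
contact_force: [-0.2, 0.2, 8.5]
opening: 0.0309
grip_force: 43.6
```

Call:
{"op": "step_arm", "data": {
  "commands": [
    [42, [3, 0, 0], 0],
    [46, [2, 0, 0], 0],
    [52, [1, 0, 0], 0],
    [52, [1, 0, 0], 0],
    [52, [1, 0, 0], 0]
  ]
}}

```text
t: 11.65
tool_pos: [0.5397, 0.2432, 0.1954]
tool_rot: [3.122, -0.345, -0.004]
contact_force: [-1.6, 0.1, 1.7]
opening: 0.0447
grip_force: 0.9
```

```bash
python3 - <<'E'
from h import *
o=monitor.get_obs();print(o['t'],o['contact_force'],o['opening'])
E
```

```text
11.65 [-1.61392587  0.09670785  1.65264542] 0.04466711942329146
```

Call:
{"op": "step_arm", "data": {
  "commands": [
    [56, [0, 0, 0], 0],
    [56, [0, 0, 0], 0],
    [56, [0, 0, -10], 0],
    [56, [0, 0, -30], 0],
    [56, [0, 0, -60], 0],
    [56, [0, 0, -100], 0],
    [40, [-50, 0, -100], 0],
    [20, [-50, 0, -100], 0],
    [0, [-50, 0, -100], 0],
    [0, [-50, 0, -100], 0]
  ]
}}

```text
t: 12.9
tool_pos: [0.4923, 0.2539, 0.2966]
tool_rot: [-3.122, 0.346, -0.001]
contact_force: [-0.5, -0.4, 0.4]
opening: -0.0001
grip_force: 0.0
```

```bash
python3 - <<'E'
from h import *
o=monitor.get_obs();print(o['t'],o['tool_pos'],o['contact_force'],o['opening'])
ci=eyes.camera_info('wrist');snap('wrist','w4.png');np.savez('w4.npz',**ci)
im=cv2.imread('pics/w4.png');cv2.imwrite('pics/w4b.png',cv2.resize(im,(800,600),interpolation=3))
x=np.array([.9759,-.2181]);y=np.array([.2181,.9759]);r=np.array([.5412,.2431])
k=r-.079*x-.042*y;print('key',k,proj(ci,[*k,.03])/.64)
E
```

```text
12.9 [0.49230822 0.25388276 0.29661038] [-0.4577734  -0.4097497   0.37239099] -0.0001418321149962125
key [0.4549437 0.2193421] [466.60647763 347.28988747]
```

View pics/w4b.png

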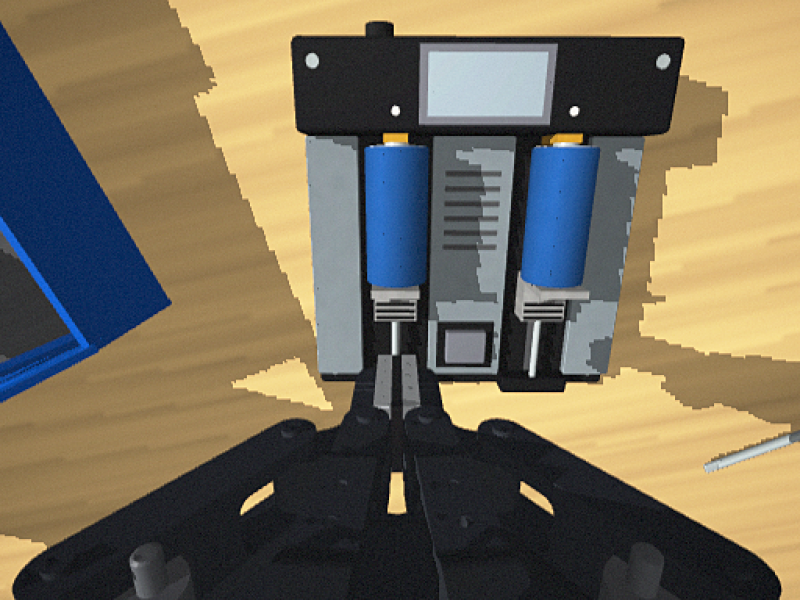

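The cell is seated: its button is on the brass contact at (397,139), and the slide is at its flat end (395,292), same as the other bay. The key is at (466,347), where I predicted it.

```bash
python3 -c "
from h import *
go(.4548,.2193,.215,-12.6)"
```

```text
t 12.95 pos [0.4923 0.2538 0.2964] ang -12.64 shift [-29.1  41.9  81.4] yaw -0.0
```

Call:
{"op": "step_arm", "data": {
  "commands": [
    [0, [-29, 42, 0], 0],
    [0, [-29, 42, 0], 0],
    [0, [-29, 42, 40], 0],
    [0, [-29, 42, 70], 0],
    [0, [-29, 42, 81], 0],
    [0, [-29, 42, 81], 0],
    [0, [-29, 42, 81], 0]
  ]
}}

```text
t: 13.82
tool_pos: [0.4551, 0.2197, 0.2165]
tool_rot: [-3.122, 0.345, -0.004]
contact_force: [-0.9, -0.2, -0.0]
opening: 0.0001
grip_force: 0.0
```

Call:
{"op": "step_arm", "data": {
  "commands": [
    [0, [0, 0, 6], 0],
    [0, [0, 0, 10], 0],
    [0, [0, 0, 13], 0],
    [0, [0, 0, 15], 0],
    [0, [0, 0, 16], 0],
    [0, [0, 0, 16], 0]
  ]
}}

```text
t: 14.58
tool_pos: [0.4542, 0.2194, 0.1995]
tool_rot: [3.122, -0.345, -0.0]
contact_force: [-1.3, -1.1, 5.1]
opening: 0.0002
grip_force: 2.5
```

Call:
{"op": "step_arm", "data": {
  "commands": [
    [0, [0, 0, 1], 0],
    [0, [0, 0, 1.5], 0],
    [0, [0, 0, 1.5], 0]
  ]
}}

```text
t: 14.95
tool_pos: [0.4544, 0.2195, 0.1993]
tool_rot: [3.122, -0.344, -0.002]
contact_force: [-7.4, -2.3, 13.6]
opening: -0.0001
grip_force: 7.2
```

The key is at its stop: the force rises with no more travel. Now I'll retract.

Call:
{"op": "step_arm", "data": {
  "commands": [
    [0, [0, 0, -10], 0],
    [0, [0, 0, -50], 0],
    [0, [0, 0, -100], 0],
    [0, [0, 0, -100], 0],
    [0, [0, 0, -100], 0]
  ]
}}

```text
t: 15.58
tool_pos: [0.4539, 0.2193, 0.2971]
tool_rot: [3.123, -0.345, -0.0]
contact_force: [0.5, 0.1, -0.4]
opening: 0.0004
grip_force: 0.0
```

```bash
python3 - <<'E'
from h import *
o=monitor.get_obs();print(o['t'],o['tool_pos'],o['contact_force'])
snap('wrist','w5.png')
E
```

```text
15.575 [0.45386871 0.21925876 0.29711796] [ 0.45091284  0.13965173 -0.38986527]
```

View pics/w5.png

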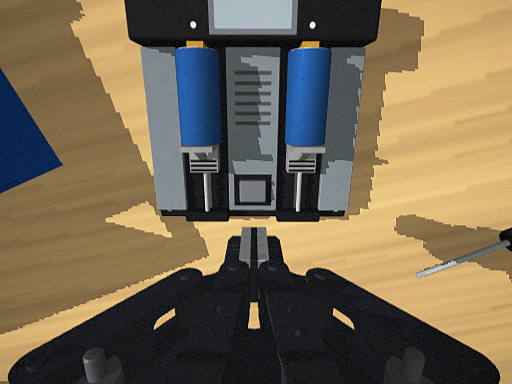

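Both cells sit symmetrically, at (197,97) and (307,97), the key at (252,190) is up, and the arm is clear.

```bash
python3 -c "
from station import finish_job
print(finish_job())"
```

```text
the job is handed in; nothing more can be done
None
```

I loaded the thick cell into the empty bay, with its button on the contact and the slide against its flat end, then pressed the start key down to its stop and let it come up. I handed the job in at about 15.6 s; the system confirmed the hand-in but gave no verdict.

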